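Sorting samples into freezer boxes

ROBOT

A 6-joint arm with a two-finger parallel gripper is mounted at the origin on the work surface. World frame = base frame: x ahead of the robot, y to its left, z up, the work surface at z = 0. Lengths are in m, angles in rad, forces in N, time in s.
With the tool pointing down it reaches from about 0.375 to 0.975 m from the base axis. Payload 3.8 kg.
Tool frame: the origin (TCP) lies midway between the tips of the shut fingers; the grasp point (between the pads) lies 19 mm behind it; z points along the fingers, y is the line along which they close (so a half turn about z gives the same grasp; the last joint's range is limited). The gripper opens to 85 mm and grips with 20 to 120 N. Pads are 22 mm wide; open, the fingers measure 114 mm over their backs; the gripper's body (76 mm by 85 mm) begins 54 mm behind the grasp point. The pads swing forward as they close: fully open they stand 13 mm farther back than shut.
Start: joints at [-1.189, 0.264, 1.604, -0, 1.274, -0.037], TCP at [0.274, -0.617, 0.231] pointing down, gripper open.
Joint ranges: [-2.63, 2.63], [-0.94, 2.18], [0.31, 2.57], [-1.31, 4.45], [0, 2.66], [-2.55, 2.55]. Speed limits (rad/s): [2.57, 2.57, 3.14, 3.14, 3.14, 3.14].

INTERFACE

Orientations are given as a rotation vector (axis times angle).
In Python, from workcell import bot, read_camera, camera_info, ticket gives the robot as it stands.
- The arm moves only by the tool servo_tool, never from a script. Its argument "targets" is a list of rows, each an object of numbers: "hand": the closure, from -1 (fully open) to 1 (shut); "x", "y", "z": the shift along the tool's x, y, z as a fraction of full scale; "roll": the turn about the tool's z as a fraction of full scale. In form: [{"hand": .., "x": .., "y": .., "z": .., "roll": ..}, ...]. A call has 1 to 10 rows; each row is the pose to reach, as a shift and turn from the pose commanded when the call began, along the tool's axes at that moment, turning the shorter way round; what a row does not reach only later rows make up. Full scale, the value 1, is 50 cm for a shift and 180 degrees for a turn. A row lasts 1/12 s, in which the tool goes at most 41.7 mm and 7.16 degrees, less where a joint would pass 70% of its speed; a pose out of reach is approached as far as the arm can. A call with a number of a shift or a turn outside -1 to 1 is refused whole. A call with a gripper value outside its range is refused whole. The fingers move at their own pace and stop on an object; "grip_force" is the grip in N (left out, the last holds). Time passes only in rows, so rows that repeat a pose let the fingers close. It gives the time, the measured TCP pose, the force, the opening and the grip force at its end, in the units of the state.
- bot.read_state(): the state, without advancing time (a new reading comes with each control period).
- read_camera(name): name is "side" or "top" or "wrist"; returns the picture (384x512x3 uint8, red, green, blue); there is no depth.
- camera_info(name): a dict with "fx", "fy", "cx", "cy" (pixels), "eye" and "orientation" of the camera in the world; the wrist camera has in their place "T_tool_cam" (4x4, takes a point from camera to tool coordinates, whose origin is the TCP and whose axes are the flange's). Camera axes: x right, y down, z forward; pixel columns grow to the right and rows downward; lengths in m; the calibration is good to about 2 mm. A picture is of the moment at which its call begins: read the wrist's pose just before it. camera_info takes no time and is no camera call.
- ticket.finish_job(): hands the job in; it is judged then, once.
The state is a dict: "time": time; "q": joint angles; "joint_vel": joint speeds; "joint_torque": joint torques, N m; "tool_pos": TCP position; "tcp_rot": TCP orientation; "wrist_force": force on the tool from outside, world axes, zero at the start; "torque": the same for the moment, N m; "width": opening from 0.0 (shut) to 1.0 (fully open); "grip_force": force on a finger pad.
Only numpy, scipy, OpenCV 4.12 (cv2) and the standard library are available. Lean on these libraries where they do the work, as an engineer would, in place of code of your own. Each camera call takes 0.05 s, during which the arm holds its last target. There are 200 camera calls.

TASK

Sort the five loose samples on the bench into the open freezer boxes by size, for the freezer: the wide bottle goes into the box with four cells, the two glass vials into the box with nine cells, and the two narrow tubes into the box with sixteen cells. Set each one down without dropping it, upright on the floor of a free cell, one to a cell, and let it go. Leave the vial and the tube that are already in their boxes standing in their cells.

Things in the scene. Friction and masses are not known exactly. Their poses are not given: they have to be found in the camera images.
- bottle: 125 ml wide-mouth bottle standing upright on the bench: whitish plastic body 50 mm in diameter up to 64 mm, shoulder to 73 mm, ribbed white screw cap 43 mm in diameter from 73 to 95 mm (its top). About 130 g. Origin: centre of its underside; z up along its axis
- vial_a: 20 ml sample vial standing upright on the bench: clear glass body 28 mm in diameter up to 40 mm, shoulder to 45 mm, ribbed white screw cap 24 mm in diameter from 45 to 61 mm (its top). About 35 g. Origin: centre of its underside; z up along its axis
- vial_b: Another 20 ml sample vial standing upright on the bench: clear glass body 28 mm in diameter up to 40 mm, shoulder to 45 mm, ribbed white screw cap 24 mm in diameter from 45 to 61 mm (its top). About 35 g. Origin: centre of its underside; z up along its axis
- tube_a: Narrow 5 ml self-standing sample tube standing upright on the bench: whitish plastic, 18 mm in diameter over its whole height of 70 mm, ribbed white screw cap 18 mm in diameter from 52 to 70 mm (its top). About 16 g, tips easily. Origin: centre of its underside; z up along its axis
- tube_b: Another narrow 5 ml self-standing sample tube standing upright on the bench: whitish plastic, 18 mm in diameter over its whole height of 70 mm, ribbed white screw cap 18 mm in diameter from 52 to 70 mm (its top). About 16 g, tips easily. Origin: centre of its underside; z up along its axis
- box4: White open fibreboard freezer box, fixed, 133 x 133 mm, 40 mm high; walls 2.5 mm, floor 3 mm thick; grey floor and dividers, these 2 mm thick, reaching 30 mm above the bench: 2 x 2 square cells 63 mm clear, pitch 65 mm, for bottles. Origin: centre of its underside; x, y along its sides, z up. Cell centres at x and y of -32.5 or 32.5 mm. Empty at the start
- box9: White open fibreboard freezer box, fixed, 133 x 133 mm, 40 mm high; walls 2.5 mm, floor 3 mm thick; grey floor and dividers, these 2 mm thick, reaching 30 mm above the bench: 3 x 3 square cells 41 mm clear, pitch 43.3 mm, for vials. Origin: centre of its underside; x, y along its sides, z up. Cell centres at x and y of -43.3, 0 or 43.3 mm. One corner cell is taken (vial_in_box)
- box16: White open fibreboard freezer box, fixed, 133 x 133 mm, 40 mm high; walls 2.5 mm, floor 3 mm thick; grey floor and dividers, these 2 mm thick, reaching 30 mm above the bench: 4 x 4 square cells 30.5 mm clear, pitch 32.5 mm, for tubes. Origin: centre of its underside; x, y along its sides, z up. Cell centres at x and y of -48.8, -16.3, 16.3 or 48.8 mm. One corner cell is taken (tube_in_box)
- vial_in_box: 20 ml sample vial standing upright in a corner cell of the nine-cell box; it is already in its place: clear glass body 28 mm in diameter up to 40 mm, shoulder to 45 mm, ribbed white screw cap 24 mm in diameter from 45 to 61 mm (its top). About 35 g. Origin: centre of its underside; z up along its axis
- tube_in_box: Narrow 5 ml self-standing sample tube standing upright in a corner cell of the sixteen-cell box; it is already in its place: whitish plastic, 18 mm in diameter over its whole height of 70 mm, ribbed white screw cap 18 mm in diameter from 52 to 70 mm (its top). About 16 g, tips easily. Origin: centre of its underside; z up along its axis
Not all that is in view belongs to the job. What is shaped like the box9 but orange or pink is not meant.

How it is judged:
At the end, for the whole second after the job is handed in: Bottle in the four-cell box, all three vials in the nine-cell box, all three tubes in the sixteen-cell box, each on the floor of a cell of its own (underside within 5 mm of the box floor), upright within 0.12 rad (7 degrees), at rest and released (x of bottle in the frame of box4 between -0.062 and 0.062 m and y of bottle in the frame of box4 between -0.062 and 0.062 m and z of bottle in the frame of box4 between -0.004 and 0.008 m and angle between each of bottle, vial_a, vial_b, tube_a, tube_b, vial_in_box, tube_in_box's own z axis and vertical below 0.12 rad and linear speed of each of bottle, vial_a, vial_b, tube_a, tube_b, vial_in_box, tube_in_box below 0.02 m/s and x of vial_a in the frame of box9 between -0.062 and 0.062 m and y of vial_a in the frame of box9 between -0.062 and 0.062 m and z of vial_a in the frame of box9 between -0.004 and 0.008 m and x of vial_b in the frame of box9 between -0.062 and 0.062 m and y of vial_b in the frame of box9 between -0.062 and 0.062 m and z of vial_b in the frame of box9 between -0.004 and 0.008 m and x of tube_a in the frame of box16 between -0.062 and 0.062 m and y of tube_a in the frame of box16 between -0.062 and 0.062 m and z of tube_a in the frame of box16 between -0.004 and 0.008 m and x of tube_b in the frame of box16 between -0.062 and 0.062 m and y of tube_b in the frame of box16 between -0.062 and 0.062 m and z of tube_b in the frame of box16 between -0.004 and 0.008 m and x of vial_in_box in the frame of box9 between -0.062 and 0.062 m and y of vial_in_box in the frame of box9 between -0.062 and 0.062 m and z of vial_in_box in the frame of box9 between -0.004 and 0.008 m and x of tube_in_box in the frame of box16 between -0.062 and 0.062 m and y of tube_in_box in the frame of box16 between -0.062 and 0.062 m and z of tube_in_box in the frame of box16 between -0.004 and 0.008 m); the robot touches nothing.
It fails at once if a loose sample is dropped (falls free at over 0.7 m/s, about 25 mm of drop) ((linear speed of bottle above 0.7 m/s and contact force between anything else and bottle below 0.01 N) or (linear speed of vial_a above 0.7 m/s and contact force between anything else and vial_a below 0.01 N) or (linear speed of vial_b above 0.7 m/s and contact force between anything else and vial_b below 0.01 N) or (linear speed of tube_a above 0.7 m/s and contact force between anything else and tube_a below 0.01 N) or (linear speed of tube_b above 0.7 m/s and contact force between anything else and tube_b below 0.01 N)).
It fails at once if the vial or the tube already in its box is tipped over 0.5 rad or moved over 30 mm (out of its cell) (angle between any of vial_in_box, tube_in_box's own z axis and vertical above 0.5 rad or distance of any of vial_in_box, tube_in_box from where it was at the start of the episode above 0.03 m).
It also fails if it takes over 104 s, if anything falls off the work surface, if the arm or the gripper's body presses on something with over 40 N, if the wrist force passes 120 N, or if a joint passes its speed limit or range.

## Working session

There is one attempt and no reset: what is moved stays moved. The work goes in short steps, Python scripts to look and compute and a tool call to move; the robot and the scene stay as the last step left them, time stands still between calls to the robot, and variables do not carry over. Pictures are saved under pics/ and viewed, at most 14 in all, crops included, and the job is handed in when it is done.

Besides the shell and the picture viewer there is one more tool, called after "Emit:" by a JSON object that holds its "api" and its "payload". servo_tool: Moves the arm, as the interface text tells. Its arguments: {"type":"object","properties":{"targets":{"type":"array"},"grip_force":{"type":"number"}},"required":["targets"]}

```bash
mkdir -p pics; python3 - <<'E'
from workcell import bot, read_camera, camera_info
import cv2
print(bot.read_state())
for n in ("top","side","wrist"):
    print(n,camera_info(n))
for n in ("top","side"):
    cv2.imwrite(f"pics/{n}0.png",read_camera(n)[:,:,::-1])
E
```

```text
{'time': 0.0, 'q': array([-1.18890055e+00,  2.64781112e-01,  1.60536091e+00,  2.37240406e-05,
        1.27371160e+00, -3.69132205e-02]), 'joint_vel': array([-0.001604  ,  0.00038115,  0.00080397, -0.00087297,  0.00064764,
       -0.00108116]), 'joint_torque': array([-3.78513350e-04, -5.15109944e+01, -3.67315722e+01, -5.50048535e-04,
        1.29258778e-02,  1.91688849e-05]), 'tool_pos': array([ 0.27422973, -0.61598709,  0.22995026]), 'tcp_rot': array([-3.07078385e+00, -6.52591697e-01,  5.74071739e-04]), 'wrist_force': array([ 0.00669848, -0.14899959,  0.19134798]), 'torque': array([0.02614398, 0.04427843, 0.05920653]), 'grip_force': 0.0, 'width': 1.0034775498290642}
top {'fx': 377.7851812574167, 'fy': 377.7851812574167, 'cx': 256.86044411515127, 'cy': 185.8279401427403, 'eye': array([0.41307539, 0.18911444, 1.07445351]), 'orientation': array([-2.1873112 ,  2.18983604, -0.12345479])}
side {'fx': 367.8885241131226, 'fy': 367.8885241131226, 'cx': 250.89717591544255, 'cy': 194.10426643733786, 'eye': array([0.06920988, 0.87843601, 0.59916786]), 'orientation': array([-0.73174267,  2.46351432, -1.31061226])}
wrist {'fx': 287.4211680605302, 'fy': 287.4211680605302, 'cx': 253.605163818616, 'cy': 191.38751524685844, 'T_tool_cam': array([[-1.69550916e-04, -9.49349098e-01, -3.14223266e-01,
         8.15846452e-02],
       [ 9.99999983e-01, -1.81466539e-04,  8.66957498e-06,
         4.97500762e-05],
       [-6.52514618e-05, -3.14223260e-01,  9.49349113e-01,
        -1.41975671e-01],
       [ 0.00000000e+00,  0.00000000e+00,  0.00000000e+00,
         1.00000000e+00]])}
```

View pics/top0.png

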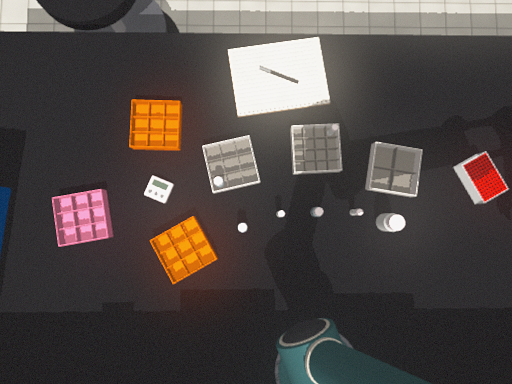

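View pics/side0.png

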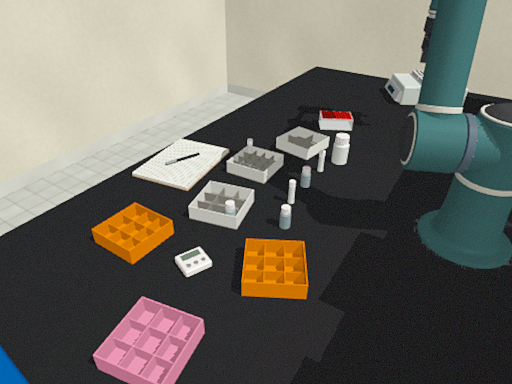

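The top view shows the bottle at about (391,222), the vials at (242,228) and (317,212), and the tubes at (281,214) and (357,212). The white boxes are box9 (231,164), box16 (316,149) and box4 (394,169). vial_in_box is at (218,181) and tube_in_box at (334,128). The side view shows the same layout.

```bash
cat > h.py <<'E'
import numpy as np, cv2
from scipy.spatial.transform import Rotation as R
from workcell import bot, read_camera, camera_info
def campose(n, st=None):
    c=camera_info(n)
    if n=="wrist":
        Rt=R.from_rotvec(st["tcp_rot"]).as_matrix(); T=c["T_tool_cam"]
        return c, Rt@T[:3,:3], st["tool_pos"]+Rt@T[:3,3]
    return c, R.from_rotvec(c["orientation"]).as_matrix(), np.array(c["eye"])
def onplane(uv,z,pose):
    c,Rm,e=pose
    uv=np.atleast_2d(uv).astype(float)
    d=np.c_[(uv[:,0]-c["cx"])/c["fx"],(uv[:,1]-c["cy"])/c["fy"],np.ones(len(uv))]@Rm.T
    return (e+d*((z-e[2])/d[:,2])[:,None])[:,:2]
def proj(p,pose):
    c,Rm,e=pose
    q=(np.atleast_2d(p)-e)@Rm
    return np.c_[c["fx"]*q[:,0]/q[:,2]+c["cx"],c["fy"]*q[:,1]/q[:,2]+c["cy"]]
E
python3 - <<'E'
from h import *
im=cv2.imread("pics/top0.png"); P=campose("top")
hsv=cv2.cvtColor(im,cv2.COLOR_BGR2HSV)
m=((hsv[...,2]>110)&(hsv[...,1]<60)).astype(np.uint8)
m[:120]=0; m[300:]=0
cs,_=cv2.findContours(m,cv2.RETR_EXTERNAL,cv2.CHAIN_APPROX_NONE)
for c in cs:
    a=cv2.contourArea(c)
    if a<8: continue
    r=cv2.minAreaRect(c); (u,v)=r[0]
    print("A%.0f"%a,np.round(r[0],1),np.round(r[1],1),round(r[2]),end=' ')
    for z in (.04,.061,.07,.095): print(z,np.round(onplane(r[0],z,P)[0],3),end=' ')
    if a>1000:
        b=onplane(cv2.boxPoints(r),.04,P); print("\n",np.round(b,3).tolist())
    print()
crop=im[110:245,190:435]; cv2.imwrite("pics/c1.png",cv2.resize(crop,None,fx=3.2,fy=3.2,interpolation=cv2.INTER_CUBIC))
E
```

```text
A66 [242.5 227.5] [9. 9.] 90 0.04 [0.39  0.202] 0.061 [0.39  0.202] 0.07 [0.391 0.202] 0.095 [0.391 0.202] 
A434 [390.5 222. ] [18. 29.] 90 0.04 [ 0.404 -0.205] 0.061 [ 0.404 -0.197] 0.07 [ 0.404 -0.193] 0.095 [ 0.404 -0.184] 
A42 [280.5 213.5] [7.1 8.5] 45 0.04 [0.428 0.098] 0.061 [0.428 0.1  ] 0.07 [0.427 0.101] 0.095 [0.427 0.103] 
A68 [356.5 211.5] [13.  7.] 0 0.04 [ 0.433 -0.111] 0.061 [ 0.433 -0.105] 0.07 [ 0.432 -0.102] 0.095 [ 0.432 -0.095] 
A77 [317.5 211.5] [ 9. 11.] 90 0.04 [ 0.433 -0.003] 0.061 [0.433 0.   ] 0.07 [0.433 0.002] 0.095 [0.432 0.007] 
A508 [158.3 189. ] [24.7 22.5] 23 0.04 [0.495 0.432] 0.061 [0.493 0.427] 0.07 [0.493 0.425] 0.095 [0.491 0.419] 
A450 [480.6 177.9] [48.2 37.2] 59 0.04 [ 0.526 -0.463] 0.061 [ 0.524 -0.45 ] 0.07 [ 0.523 -0.444] 0.095 [ 0.52  -0.429] 
A2464 [394. 169.] [52.3 50.3] 8 0.04 [ 0.551 -0.219] 0.061 [ 0.548 -0.211] 0.07 [ 0.547 -0.208] 0.095 [ 0.544 -0.198] 
 [[0.492, -0.135], [0.632, -0.159], [0.611, -0.305], [0.471, -0.279]]

A2385 [230.8 163.8] [50.  49.7] 77 0.04 [0.565 0.235] 0.061 [0.562 0.234] 0.07 [0.56  0.233] 0.095 [0.557 0.232] 
 [[0.617, 0.317], [0.649, 0.183], [0.512, 0.153], [0.482, 0.286]]

A2330 [315.5 148. ] [49.4 49.7] 86 0.04 [ 0.61  -0.001] 0.061 [0.606 0.003] 0.07 [0.604 0.005] 0.095 [0.599 0.009] 
 [[0.674, 0.073], [0.685, -0.067], [0.545, -0.074], [0.536, 0.064]]
```

View pics/c1.png

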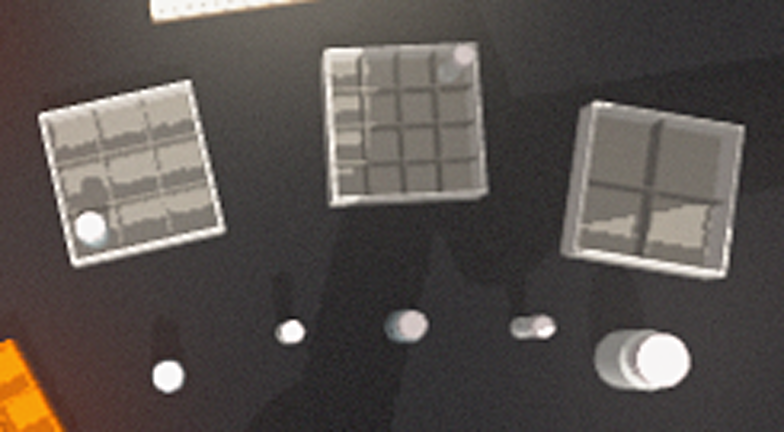

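Emit:
{"api": "servo_tool", "payload": {"targets": [{"hand":-1,"x":0.8,"y":-1,"z":0,"roll":-0.367},{"hand":-1,"x":0.8,"y":-1,"z":0,"roll":-0.367},{"hand":-1,"x":0.8,"y":-1,"z":0,"roll":-0.367},{"hand":-1,"x":0.8,"y":-1,"z":0,"roll":-0.367},{"hand":-1,"x":0.8,"y":-1,"z":0,"roll":-0.367},{"hand":-1,"x":0.8,"y":-1,"z":0,"roll":-0.367},{"hand":-1,"x":0.8,"y":-1,"z":0,"roll":-0.367},{"hand":-1,"x":0.8,"y":-1,"z":0,"roll":-0.367},{"hand":-1,"x":0.8,"y":-1,"z":0,"roll":-0.367},{"hand":-1,"x":0.8,"y":-1,"z":0,"roll":-0.367}]}}

```text
time: 0.93
tool_pos: [0.3796, -0.2115, 0.2309]
tcp_rot: [-2.215, -2.228, -0.0]
wrist_force: [0.5, -0.6, 0.0]
width: 1.0
grip_force: 0.0
```

Emit:
{"api": "servo_tool", "payload": {"targets": [{"hand":-1,"x":0.48,"y":0.16,"z":0,"roll":0},{"hand":-1,"x":0.48,"y":0.16,"z":0,"roll":0},{"hand":-1,"x":0.48,"y":0.16,"z":0,"roll":0},{"hand":-1,"x":0.48,"y":0.16,"z":0,"roll":0},{"hand":-1,"x":0.48,"y":0.16,"z":0,"roll":0},{"hand":-1,"x":0.48,"y":0.16,"z":0,"roll":0},{"hand":-1,"x":0.48,"y":0.16,"z":0,"roll":0},{"hand":-1,"x":0.48,"y":0.16,"z":0,"roll":0},{"hand":-1,"x":0.48,"y":0.16,"z":0,"roll":0}]}}

```text
time: 1.68
tool_pos: [0.4592, 0.0265, 0.2308]
tcp_rot: [-2.218, -2.224, 0.002]
wrist_force: [0.6, 0.5, 0.3]
width: 0.998
grip_force: 0.0
```

```bash
python3 - <<'E'
from h import *
import pickle
st=bot.read_state(); im=read_camera("wrist")[:,:,::-1].copy()
cv2.imwrite("pics/w1.png",im); pickle.dump(st,open("w1.pkl","wb"))
print(st["tool_pos"],st["tcp_rot"],st["q"])
E
```

```text
[0.45921381 0.0265094  0.23075573] [-2.21819468 -2.22401015  0.00230556] [ 4.03251827e-03 -1.51364536e-01  2.04226159e+00 -7.34725756e-04
  1.25207217e+00  1.64495023e-03]
```

View pics/w1.png

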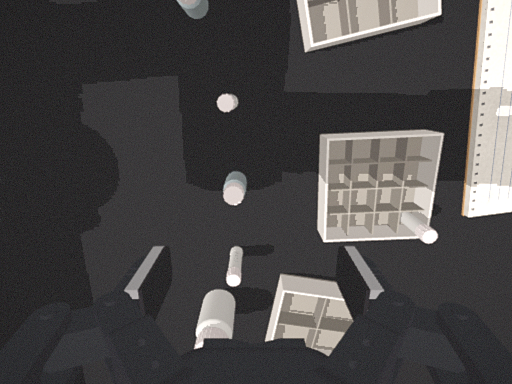

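The wrist view shows tube (cap ~228,103), vial (cap top ~234,196), tube (cap top ~233,280) and the bottle below them. The box16 rim corners are about (318,136), (441,131), (321,240), and the occupied corner is at (428,235).

```bash
python3 - <<'E'
from h import *
import pickle
st=pickle.load(open("w1.pkl","rb")); P=campose("wrist",st); T=campose("top")
print(onplane([[228,103],[233,280]],.07,P), onplane([[234,196]],.061,P))
im=cv2.imread("pics/w1.png"); g=cv2.cvtColor(im,cv2.COLOR_BGR2GRAY)
m=(g>110).astype(np.uint8); m[:,:310]=0; m[:,455:]=0; m[:110]=0;m[245:]=0
c=max(cv2.findContours(m,cv2.RETR_EXTERNAL,cv2.CHAIN_APPROX_NONE)[0],key=cv2.contourArea)
c=cv2.approxPolyDP(c,4,True)[:,0]; print(c.tolist()); print(np.round(onplane(c,.04,P),3).tolist())
# top view, cap tops from the enlarged crop
s=lambda u,v:[u/3.2+190-.35,v/3.2+110-.35]
print("top",onplane([s(291,331),s(543,326)],.07,T),onplane([s(168,376),s(410,325)],.061,T),onplane([s(662,360)],.095,T))
for n,cs in dict(b9=[(40,112),(190,82),(224,234),(75,265)],b16=[(324,49),(477,43),(487,194),(330,205)],b4=[(585,102),(745,126),(726,278),(566,256)]).items():
    q=onplane([s(*k) for k in cs],.04,T); e=q[1]-q[0]; f=q[0]-q[3]
    print(n,q.mean(0).round(3),np.linalg.norm(q-np.roll(q,1,0),axis=1).round(3),"yaw",np.degrees(np.arctan2(f[1],f[0])).round(1))
E
```

```text
[[ 0.43382459  0.1009016 ]
 [ 0.43464878 -0.10827336]] [[ 0.43732348 -0.00142753]]
[[443, 133], [321, 134], [317, 229], [323, 241], [433, 242], [437, 233], [429, 220]]
[[0.676, 0.068], [0.537, 0.067], [0.541, -0.053], [0.55, -0.07], [0.692, -0.071], [0.695, -0.058], [0.681, -0.04]]
top [[ 0.42848279  0.10074181]
 [ 0.43225448 -0.11012578]] [[ 3.91420890e-01  2.02892000e-01]
 [ 4.33463086e-01 -2.70904533e-04]] [[ 0.40397884 -0.19955217]]
b9 [0.565 0.234] [0.136 0.132 0.136 0.13 ] yaw 13.2
b16 [ 0.61  -0.002] [0.137 0.135 0.134 0.137] yaw 1.6
b4 [ 0.551 -0.221] [0.137 0.142 0.135 0.14 ] yaw -8.6
```

Emit:
{"api": "servo_tool", "payload": {"targets": [{"hand":-1,"x":0.149,"y":-0.056,"z":0,"roll":0},{"hand":-1,"x":0.149,"y":-0.056,"z":0,"roll":0},{"hand":-1,"x":0.149,"y":-0.056,"z":0,"roll":0},{"hand":-1,"x":0.149,"y":-0.056,"z":0.15,"roll":0},{"hand":-1,"x":0.149,"y":-0.056,"z":0.25,"roll":0},{"hand":-1,"x":0.149,"y":-0.056,"z":0.32,"roll":0},{"hand":-1,"x":0.149,"y":-0.056,"z":0.36,"roll":0},{"hand":-1,"x":0.149,"y":-0.056,"z":0.376,"roll":0},{"hand":-1,"x":0.149,"y":-0.056,"z":0.376,"roll":0},{"hand":-1,"x":0.149,"y":-0.056,"z":0.376,"roll":0}]}}

```text
time: 2.57
tool_pos: [0.4305, 0.0992, 0.0423]
tcp_rot: [-2.222, -2.219, 0.005]
wrist_force: [-0.1, -0.5, 0.9]
width: 1.0
grip_force: 0.0
```

Emit:
{"api": "servo_tool", "payload": {"targets": [{"hand":1,"x":0,"y":0,"z":0,"roll":0},{"hand":1,"x":0,"y":0,"z":0,"roll":0},{"hand":1,"x":0,"y":0,"z":0,"roll":0},{"hand":1,"x":0,"y":0,"z":0,"roll":0},{"hand":1,"x":0,"y":0,"z":0,"roll":0},{"hand":1,"x":0,"y":0,"z":0,"roll":0},{"hand":1,"x":0,"y":0,"z":0,"roll":0},{"hand":1,"x":0,"y":0,"z":0,"roll":0},{"hand":1,"x":0,"y":0,"z":0,"roll":0},{"hand":1,"x":0,"y":0,"z":0,"roll":0}], "grip_force": 25}}

```text
time: 3.4
tool_pos: [0.4324, 0.1012, 0.0443]
tcp_rot: [2.219, 2.222, 0.002]
wrist_force: [-1.4, -0.8, 5.9]
width: 0.206
grip_force: 25.6
```

Emit:
{"api": "servo_tool", "payload": {"targets": [{"hand":1,"x":0,"y":0,"z":-0.04,"roll":0},{"hand":1,"x":0,"y":0,"z":-0.12,"roll":0},{"hand":1,"x":0,"y":0,"z":-0.18,"roll":0},{"hand":1,"x":-0.03,"y":0.05,"z":-0.18,"roll":0},{"hand":1,"x":-0.07,"y":0.12,"z":-0.18,"roll":0},{"hand":1,"x":-0.11,"y":0.2,"z":-0.18,"roll":0},{"hand":1,"x":-0.15,"y":0.27,"z":-0.18,"roll":0},{"hand":1,"x":-0.174,"y":0.325,"z":-0.18,"roll":0},{"hand":1,"x":-0.174,"y":0.325,"z":-0.18,"roll":0},{"hand":1,"x":-0.174,"y":0.325,"z":-0.18,"roll":0}]}}

```text
time: 4.23
tool_pos: [0.5951, 0.0134, 0.1326]
tcp_rot: [-2.221, -2.22, 0.001]
wrist_force: [-0.3, 0.9, -0.6]
width: 0.2
grip_force: 25.0
```

```bash
python3 - <<'E'
from h import *
import pickle
st=bot.read_state(); im=read_camera("wrist")[:,:,::-1].copy()
cv2.imwrite("pics/w2.png",im); pickle.dump(st,open("w2.pkl","wb"))
print(st["tool_pos"],st["tcp_rot"],st["width"])
E
```

```text
[0.59510588 0.0134305  0.13261202] [-2.22143033e+00 -2.22026675e+00  1.01740142e-03] 0.19952802341181916
```

View pics/w2.png

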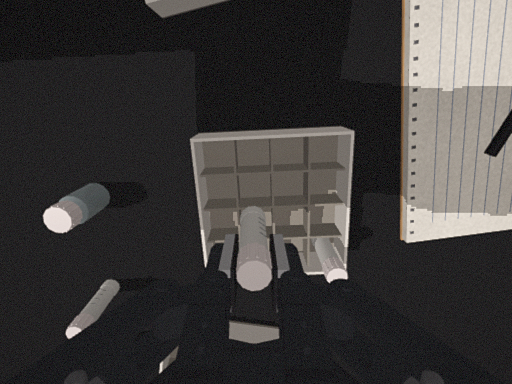

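The wrist view shows the tube held upright over box16. Divider crossings are at about (238,170), (272,168), (307,166) and (240,204), (274,203), (309,199).

```bash
python3 - <<'E'
from h import *
import pickle
st=pickle.load(open("w2.pkl","rb")); P=campose("wrist",st)
print(onplane([[192,138],[353,129]],.04,P))
print(onplane([[238,170],[272,168],[307,166],[240,204],[274,203],[309,199]],.03,P))
E
```

```text
[[0.54593085 0.06238737]
 [0.67554416 0.0694775 ]]
[[0.58215619 0.03321805]
 [0.61186595 0.03499987]
 [0.64230579 0.03677287]
 [0.58341125 0.00142332]
 [0.61431576 0.00238533]
 [0.64587402 0.00623694]]
```

Emit:
{"api": "servo_tool", "payload": {"targets": [{"hand":1,"x":0.007,"y":0.004,"z":0.0,"roll":0},{"hand":1,"x":0.007,"y":0.004,"z":0.04,"roll":0},{"hand":1,"x":0.007,"y":0.004,"z":0.08,"roll":0},{"hand":1,"x":0.007,"y":0.004,"z":0.12,"roll":0},{"hand":1,"x":0.007,"y":0.004,"z":0.15,"roll":0},{"hand":1,"x":0.007,"y":0.004,"z":0.162,"roll":0},{"hand":1,"x":0.007,"y":0.004,"z":0.168,"roll":0},{"hand":1,"x":0.007,"y":0.004,"z":0.17,"roll":0},{"hand":1,"x":0.007,"y":0.004,"z":0.17,"roll":0},{"hand":1,"x":0.007,"y":0.004,"z":0.17,"roll":0}]}}

```text
time: 5.12
tool_pos: [0.5972, 0.0179, 0.0496]
tcp_rot: [2.219, 2.222, 0.002]
wrist_force: [0.2, 0.0, -0.0]
width: 0.202
grip_force: 25.0
```

Emit:
{"api": "servo_tool", "payload": {"targets": [{"hand":1,"x":0,"y":0,"z":0.002,"roll":0},{"hand":1,"x":0,"y":0,"z":0.004,"roll":0},{"hand":1,"x":0,"y":0,"z":0.004,"roll":0},{"hand":1,"x":0,"y":0,"z":0.004,"roll":0}]}}

```text
time: 5.45
tool_pos: [0.5972, 0.0176, 0.0473]
tcp_rot: [2.22, 2.221, 0.002]
wrist_force: [-0.3, 1.0, 5.6]
width: 0.206
grip_force: 25.2
```

Emit:
{"api": "servo_tool", "payload": {"targets": [{"hand":0.4,"x":0,"y":0,"z":0.0,"roll":0},{"hand":0.3,"x":0,"y":0,"z":0.0,"roll":0},{"hand":0.3,"x":0,"y":0,"z":0.0,"roll":0},{"hand":0.3,"x":0,"y":0,"z":0.0,"roll":0},{"hand":0.3,"x":0,"y":0,"z":-0.03,"roll":0},{"hand":0.3,"x":0,"y":0,"z":-0.1,"roll":0},{"hand":0.3,"x":0,"y":0,"z":-0.18,"roll":0},{"hand":0.3,"x":0,"y":0,"z":-0.2,"roll":0},{"hand":-1,"x":0,"y":0,"z":-0.2,"roll":0}]}}

```text
time: 6.2
tool_pos: [0.5998, 0.0176, 0.1514]
tcp_rot: [2.216, 2.218, 0.01]
wrist_force: [-0.7, -0.5, -0.0]
width: 0.478
grip_force: 0.0
```

Emit:
{"api": "servo_tool", "payload": {"targets": [{"hand":-1,"x":-0.05,"y":-0.06,"z":0,"roll":0},{"hand":-1,"x":-0.1,"y":-0.13,"z":0,"roll":0},{"hand":-1,"x":-0.15,"y":-0.2,"z":0,"roll":0},{"hand":-1,"x":-0.2,"y":-0.26,"z":0,"roll":0},{"hand":-1,"x":-0.253,"y":-0.328,"z":0,"roll":0},{"hand":-1,"x":-0.253,"y":-0.328,"z":0,"roll":0},{"hand":-1,"x":-0.253,"y":-0.328,"z":0,"roll":0},{"hand":-1,"x":-0.253,"y":-0.328,"z":0,"roll":0}]}}

```text
time: 6.87
tool_pos: [0.432, -0.109, 0.1455]
tcp_rot: [-2.221, -2.22, -0.0]
wrist_force: [0.5, 0.3, -0.0]
width: 1.0
grip_force: 0.0
```

```bash
python3 - <<'E'
from h import *
import pickle
st=bot.read_state(); im=read_camera("wrist")[:,:,::-1].copy()
pickle.dump(st,open("w3.pkl","wb"))
print(st["tool_pos"],st["tcp_rot"],st["width"])
t=read_camera("top")[:,:,::-1]
t=cv2.resize(t[110:245,190:435],None,fx=2.09,fy=2.09,interpolation=cv2.INTER_CUBIC)
cv2.imwrite("pics/w3.png",np.vstack([im[:315],t[:,:512]]))
E
```

```text
[ 0.43200271 -0.10899205  0.145477  ] [-2.22126736e+00 -2.22042679e+00 -1.45564548e-04] 0.9999365235131722
```

View pics/w3.png

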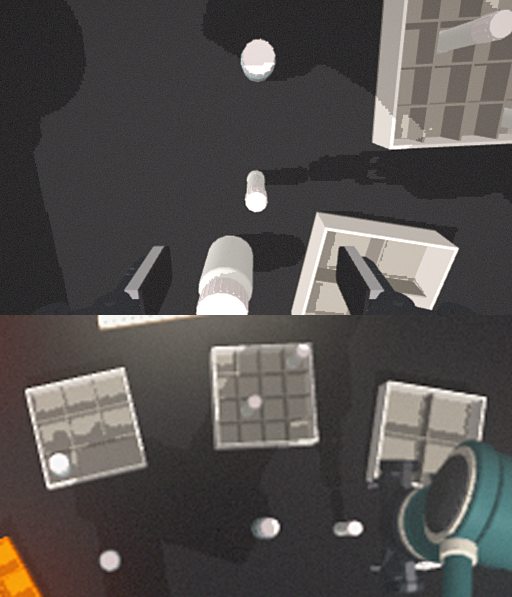

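The first tube stands upright in its box16 cell (top view 255,401). In the wrist view, the next tube's cap top is at (256,201), vial2's cap at (258,53), and box4's rim corners at (318,212) and (458,246).

```bash
python3 - <<'E'
from h import *
import pickle
st=pickle.load(open("w3.pkl","rb")); P=campose("wrist",st)
print(onplane([[256,201]],.07,P),onplane([[258,53]],.061,P),onplane([[318,212],[458,246]],.04,P))
E
```

```text
[[ 0.43468981 -0.10806163]] [[0.43596203 0.00148162]] [[ 0.49253943 -0.12999547]
 [ 0.63040171 -0.16551268]]
```

Emit:
{"api": "servo_tool", "payload": {"targets": [{"hand":-1,"x":0.001,"y":0.002,"z":0.07,"roll":0},{"hand":-1,"x":0.001,"y":0.002,"z":0.13,"roll":0},{"hand":-1,"x":0.001,"y":0.002,"z":0.18,"roll":0},{"hand":-1,"x":0.001,"y":0.002,"z":0.205,"roll":0},{"hand":-1,"x":0.001,"y":0.002,"z":0.205,"roll":0},{"hand":-1,"x":0.001,"y":0.002,"z":0.205,"roll":0}]}}

```text
time: 7.47
tool_pos: [0.4335, -0.1076, 0.0429]
tcp_rot: [-2.217, -2.223, 0.002]
wrist_force: [-0.2, 0.2, 0.9]
width: 1.001
grip_force: 0.0
```

Emit:
{"api": "servo_tool", "payload": {"targets": [{"hand":1,"x":0,"y":0,"z":0,"roll":0},{"hand":1,"x":0,"y":0,"z":0,"roll":0},{"hand":1,"x":0,"y":0,"z":0,"roll":0},{"hand":1,"x":0,"y":0,"z":0,"roll":0},{"hand":1,"x":0,"y":0,"z":0,"roll":0},{"hand":1,"x":0,"y":0,"z":0,"roll":0},{"hand":1,"x":0,"y":0,"z":0,"roll":0},{"hand":1,"x":0,"y":0,"z":0,"roll":0},{"hand":1,"x":0,"y":0,"z":0,"roll":0}], "grip_force": 25}}

```text
time: 8.22
tool_pos: [0.4339, -0.1088, 0.0445]
tcp_rot: [2.22, 2.222, 0.001]
wrist_force: [-1.3, -0.4, 5.3]
width: 0.206
grip_force: 25.4
```

Emit:
{"api": "servo_tool", "payload": {"targets": [{"hand":1,"x":0,"y":0,"z":-0.04,"roll":0},{"hand":1,"x":0,"y":0,"z":-0.12,"roll":0},{"hand":1,"x":0,"y":0,"z":-0.18,"roll":0},{"hand":1,"x":0.03,"y":0.05,"z":-0.18,"roll":0},{"hand":1,"x":0.07,"y":0.12,"z":-0.18,"roll":0},{"hand":1,"x":0.11,"y":0.2,"z":-0.18,"roll":0},{"hand":1,"x":0.15,"y":0.27,"z":-0.18,"roll":0},{"hand":1,"x":0.185,"y":0.33,"z":-0.18,"roll":0},{"hand":1,"x":0.185,"y":0.33,"z":-0.18,"roll":0},{"hand":1,"x":0.185,"y":0.33,"z":-0.18,"roll":0}]}}

```text
time: 9.05
tool_pos: [0.5992, -0.0148, 0.1329]
tcp_rot: [-2.217, -2.224, 0.001]
wrist_force: [-0.5, -1.2, -0.1]
width: 0.201
grip_force: 24.9
```

Emit:
{"api": "servo_tool", "payload": {"targets": [{"hand":1,"x":-0.001,"y":-0.002,"z":0.0,"roll":0},{"hand":1,"x":-0.001,"y":-0.002,"z":0.04,"roll":0},{"hand":1,"x":-0.001,"y":-0.002,"z":0.08,"roll":0},{"hand":1,"x":-0.001,"y":-0.002,"z":0.12,"roll":0},{"hand":1,"x":-0.001,"y":-0.002,"z":0.15,"roll":0},{"hand":1,"x":-0.001,"y":-0.002,"z":0.165,"roll":0},{"hand":1,"x":-0.001,"y":-0.002,"z":0.17,"roll":0},{"hand":1,"x":-0.001,"y":-0.002,"z":0.174,"roll":0},{"hand":1,"x":-0.001,"y":-0.002,"z":0.174,"roll":0},{"hand":1,"x":-0.001,"y":-0.002,"z":0.174,"roll":0}]}}

```text
time: 9.88
tool_pos: [0.5978, -0.0168, 0.0481]
tcp_rot: [2.22, 2.221, 0.002]
wrist_force: [-0.0, 0.5, -0.5]
width: 0.2
grip_force: 24.9
```

Emit:
{"api": "servo_tool", "payload": {"targets": [{"hand":1,"x":0,"y":0,"z":0.002,"roll":0},{"hand":1,"x":0,"y":0,"z":0.002,"roll":0},{"hand":0.4,"x":0,"y":0,"z":0.002,"roll":0},{"hand":0.3,"x":0,"y":0,"z":0.0,"roll":0},{"hand":0.3,"x":0,"y":0,"z":0.0,"roll":0},{"hand":0.3,"x":0,"y":0,"z":0.0,"roll":0},{"hand":0.3,"x":0,"y":0,"z":-0.03,"roll":0},{"hand":0.3,"x":0,"y":0,"z":-0.1,"roll":0},{"hand":0.3,"x":0,"y":0,"z":-0.18,"roll":0},{"hand":0.3,"x":0,"y":0,"z":-0.2,"roll":0}]}}

```text
time: 10.72
tool_pos: [0.6011, -0.0166, 0.1532]
tcp_rot: [2.215, 2.218, 0.01]
wrist_force: [2.4, 0.3, 1.7]
width: 0.348
grip_force: 0.0
```

Emit:
{"api": "servo_tool", "payload": {"targets": [{"hand":-1,"x":0.01,"y":-0.07,"z":0,"roll":0},{"hand":-1,"x":0.02,"y":-0.15,"z":0,"roll":0},{"hand":-1,"x":0.03,"y":-0.23,"z":0,"roll":0},{"hand":-1,"x":0.033,"y":-0.3,"z":0,"roll":0},{"hand":-1,"x":0.033,"y":-0.326,"z":0,"roll":0},{"hand":-1,"x":0.033,"y":-0.326,"z":0,"roll":0},{"hand":-1,"x":0.033,"y":-0.326,"z":0,"roll":0}]}}

```text
time: 11.3
tool_pos: [0.4342, 0.0, 0.147]
tcp_rot: [2.22, 2.222, 0.002]
wrist_force: [1.0, 0.8, 0.6]
width: 0.999
grip_force: 0.0
```

```bash
python3 - <<'E'
from h import *
import pickle
st=bot.read_state(); im=read_camera("wrist")[:,:,::-1].copy()
pickle.dump(st,open("w4.pkl","wb"))
print(st["tool_pos"],st["tcp_rot"],st["width"])
t=read_camera("top")[:,:,::-1]
t=cv2.resize(t[110:245,190:435],None,fx=2.09,fy=2.09,interpolation=cv2.INTER_CUBIC)
cv2.imwrite("pics/w4.png",np.vstack([im[:315],t[:,:512]]))
E
```

```text
[4.34216825e-01 2.84434216e-05 1.46974041e-01] [2.21951608e+00 2.22174551e+00 1.69891554e-03] 0.9990773522784314
```

View pics/w4.png

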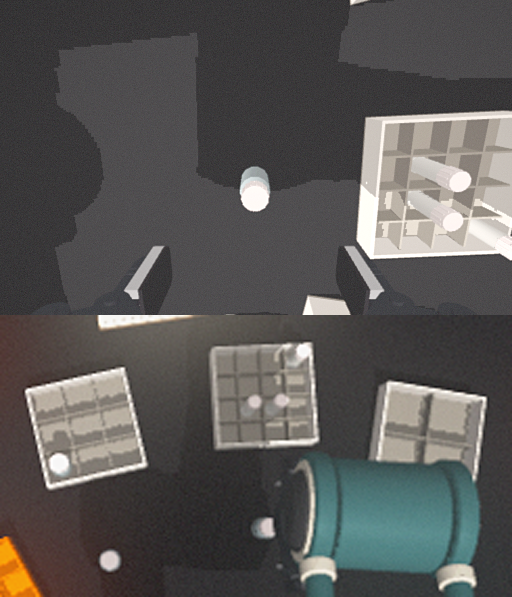

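Emit:
{"api": "servo_tool", "payload": {"targets": [{"hand":-1,"x":0,"y":0.001,"z":0.07,"roll":0},{"hand":-1,"x":0,"y":0.001,"z":0.14,"roll":0},{"hand":-1,"x":0,"y":0.001,"z":0.2,"roll":0},{"hand":-1,"x":0,"y":0.001,"z":0.23,"roll":0},{"hand":-1,"x":0,"y":0.001,"z":0.23,"roll":0},{"hand":-1,"x":0,"y":0.001,"z":0.23,"roll":0}]}}

```text
time: 11.9
tool_pos: [0.4351, -0.0001, 0.031]
tcp_rot: [-2.219, -2.221, 0.002]
wrist_force: [1.4, -0.2, -0.0]
width: 1.004
grip_force: 0.0
```

Emit:
{"api": "servo_tool", "payload": {"targets": [{"hand":1,"x":0,"y":0,"z":0,"roll":0},{"hand":1,"x":0,"y":0,"z":0,"roll":0},{"hand":1,"x":0,"y":0,"z":0,"roll":0},{"hand":1,"x":0,"y":0,"z":0,"roll":0},{"hand":1,"x":0,"y":0,"z":0,"roll":0},{"hand":1,"x":0,"y":0,"z":0,"roll":0},{"hand":1,"x":0,"y":0,"z":0,"roll":0},{"hand":1,"x":0,"y":0,"z":0,"roll":0},{"hand":1,"x":0,"y":0,"z":0,"roll":0}], "grip_force": 30}}

```text
time: 12.65
tool_pos: [0.4357, -0.0001, 0.0329]
tcp_rot: [2.219, 2.222, 0.002]
wrist_force: [-1.3, -0.4, 5.4]
width: 0.304
grip_force: 29.3
```

Emit:
{"api": "servo_tool", "payload": {"targets": [{"hand":1,"x":0,"y":0,"z":-0.04,"roll":0},{"hand":1,"x":0,"y":0,"z":-0.12,"roll":0},{"hand":1,"x":0,"y":0,"z":-0.18,"roll":0},{"hand":1,"x":0.06,"y":0.04,"z":-0.18,"roll":0},{"hand":1,"x":0.12,"y":0.09,"z":-0.18,"roll":0},{"hand":1,"x":0.19,"y":0.14,"z":-0.18,"roll":0},{"hand":1,"x":0.26,"y":0.19,"z":-0.18,"roll":0},{"hand":1,"x":0.33,"y":0.24,"z":-0.18,"roll":0},{"hand":1,"x":0.384,"y":0.28,"z":-0.18,"roll":0},{"hand":1,"x":0.384,"y":0.28,"z":-0.18,"roll":0}]}}

```text
time: 13.48
tool_pos: [0.5786, 0.1976, 0.1221]
tcp_rot: [2.216, 2.225, 0.008]
wrist_force: [0.2, -0.4, 1.6]
width: 0.308
grip_force: 29.8
```

```bash
python3 - <<'E'
from h import *
import pickle
read_camera("top")
st=bot.read_state(); im=read_camera("wrist")[:,:,::-1].copy()
cv2.imwrite("pics/w5.png",im); pickle.dump(st,open("w5.pkl","wb"))
print(st["tool_pos"],st["tcp_rot"],st["width"])
E
```

```text
[0.57628643 0.19495263 0.12159839] [2.21649830e+00 2.22598877e+00 1.94555466e-03] 0.30953522980601367
```

View pics/w5.png

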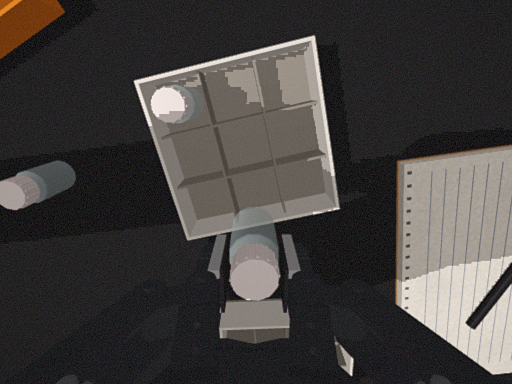

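The wrist view over box9 shows rim corners (136,81), (315,38), (339,208), (188,239) and divider crossings (216,125), (265,110), (227,176), (274,160). vial_in_box is at the top left, and the remaining bench vial's cap is at (18,194).

```bash
python3 - <<'E'
from h import *
import pickle
st=pickle.load(open("w5.pkl","rb")); P=campose("wrist",st)
q=onplane([[136,81],[315,38],[339,208],[188,239]],.04,P); print(q,q.mean(0))
c=onplane([[216,125],[265,110],[227,176],[274,160]],.03,P); print(c,c.mean(0)); print(onplane([[18,194]],.061,P))
E
```

```text
[[0.49131297 0.28620238]
 [0.61945748 0.3147354 ]
 [0.64856001 0.18767253]
 [0.52046821 0.15835849]] [0.56994966 0.2367422 ]
[[0.54703279 0.25420868]
 [0.58581164 0.2658543 ]
 [0.55473359 0.21226701]
 [0.59390655 0.22609785]] [0.57037114 0.23960696]
[[0.40180976 0.20625494]]
```

Emit:
{"api": "servo_tool", "payload": {"targets": [{"hand":1,"x":-0.001,"y":0.005,"z":0.0,"roll":0},{"hand":1,"x":-0.001,"y":0.005,"z":0.04,"roll":0},{"hand":1,"x":-0.001,"y":0.005,"z":0.08,"roll":0},{"hand":1,"x":-0.001,"y":0.005,"z":0.12,"roll":0},{"hand":1,"x":-0.001,"y":0.005,"z":0.15,"roll":0},{"hand":1,"x":-0.001,"y":0.005,"z":0.163,"roll":0},{"hand":1,"x":-0.001,"y":0.005,"z":0.17,"roll":0},{"hand":1,"x":-0.001,"y":0.005,"z":0.173,"roll":0},{"hand":1,"x":-0.001,"y":0.005,"z":0.173,"roll":0},{"hand":1,"x":-0.001,"y":0.005,"z":0.173,"roll":0}]}}

```text
time: 14.42
tool_pos: [0.5778, 0.1912, 0.0365]
tcp_rot: [2.22, 2.221, 0.003]
wrist_force: [0.3, -0.2, 0.1]
width: 0.308
grip_force: 29.8
```

Emit:
{"api": "servo_tool", "payload": {"targets": [{"hand":1,"x":0.005,"y":0.001,"z":0,"roll":0},{"hand":1,"x":0.005,"y":0.001,"z":0.003,"roll":0},{"hand":1,"x":0.005,"y":0.001,"z":0.003,"roll":0},{"hand":1,"x":0.005,"y":0.001,"z":0.003,"roll":0}]}}

```text
time: 14.75
tool_pos: [0.5785, 0.1945, 0.0359]
tcp_rot: [2.22, 2.222, 0.003]
wrist_force: [-3.3, -0.5, 8.6]
width: 0.313
grip_force: 30.6
```

Emit:
{"api": "servo_tool", "payload": {"targets": [{"hand":0.1,"x":0,"y":0,"z":0.0,"roll":0},{"hand":0.0,"x":0,"y":0,"z":0.0,"roll":0},{"hand":0.0,"x":0,"y":0,"z":0.0,"roll":0},{"hand":0.0,"x":0,"y":0,"z":0.0,"roll":0},{"hand":0.0,"x":0,"y":0,"z":-0.03,"roll":0},{"hand":0.0,"x":0,"y":0,"z":-0.1,"roll":0},{"hand":0.0,"x":0,"y":0,"z":-0.18,"roll":0},{"hand":0.0,"x":0,"y":0,"z":-0.22,"roll":0},{"hand":-1,"x":0,"y":0,"z":-0.22,"roll":0}]}}

```text
time: 15.5
tool_pos: [0.5819, 0.1954, 0.1505]
tcp_rot: [2.217, 2.219, 0.016]
wrist_force: [0.2, 0.3, -0.3]
width: 0.63
grip_force: 0.0
```

Emit:
{"api": "servo_tool", "payload": {"targets": [{"hand":-1,"x":0,"y":-0.07,"z":0,"roll":0},{"hand":-1,"x":0.01,"y":-0.15,"z":0,"roll":0},{"hand":-1,"x":0.017,"y":-0.23,"z":0,"roll":0},{"hand":-1,"x":0.017,"y":-0.31,"z":0,"roll":0},{"hand":-1,"x":0.017,"y":-0.369,"z":0,"roll":0},{"hand":-1,"x":0.017,"y":-0.369,"z":0,"roll":0},{"hand":-1,"x":0.017,"y":-0.369,"z":0,"roll":0},{"hand":-1,"x":0.017,"y":-0.369,"z":0,"roll":0}]}}

```text
time: 16.17
tool_pos: [0.3936, 0.2026, 0.1437]
tcp_rot: [2.22, 2.223, 0.001]
wrist_force: [0.6, 0.1, -0.4]
width: 0.998
grip_force: 0.0
```

```bash
python3 - <<'E'
from h import *
import pickle
st=bot.read_state(); im=read_camera("wrist")[:,:,::-1].copy()
cv2.imwrite("pics/w6.png",im); pickle.dump(st,open("w6.pkl","wb"))
print(st["tool_pos"],st["tcp_rot"],st["width"])
E
```

```text
[0.39360858 0.20259417 0.14369386] [2.21953557e+00 2.22255911e+00 1.29074054e-03] 0.9977482480112437
```

View pics/w6.png

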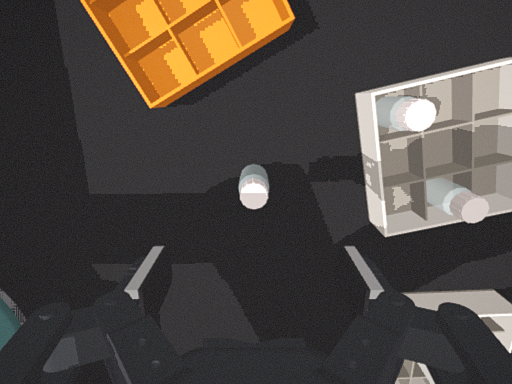

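vial2 is upright in box9's middle cell of the near row. The bench vial's cap is at (254,196), the same alignment as the last grasp, so I'll pick it up.

Emit:
{"api": "servo_tool", "payload": {"targets": [{"hand":-1,"x":0,"y":0.001,"z":0.07,"roll":0},{"hand":-1,"x":0,"y":0.001,"z":0.14,"roll":0},{"hand":-1,"x":0,"y":0.001,"z":0.2,"roll":0},{"hand":-1,"x":0,"y":0.001,"z":0.223,"roll":0},{"hand":-1,"x":0,"y":0.001,"z":0.223,"roll":0},{"hand":-1,"x":0,"y":0.001,"z":0.223,"roll":0}]}}

```text
time: 16.72
tool_pos: [0.3941, 0.2022, 0.0315]
tcp_rot: [-2.221, -2.221, 0.003]
wrist_force: [-0.4, 0.3, 0.1]
width: 1.0
grip_force: 0.0
```

Emit:
{"api": "servo_tool", "payload": {"targets": [{"hand":1,"x":0,"y":0,"z":0,"roll":0},{"hand":1,"x":0,"y":0,"z":0,"roll":0},{"hand":1,"x":0,"y":0,"z":0,"roll":0},{"hand":1,"x":0,"y":0,"z":0,"roll":0},{"hand":1,"x":0,"y":0,"z":0,"roll":0},{"hand":1,"x":0,"y":0,"z":0,"roll":0},{"hand":1,"x":0,"y":0,"z":0,"roll":0},{"hand":1,"x":0,"y":0,"z":0,"roll":0},{"hand":1,"x":0,"y":0,"z":0,"roll":0}], "grip_force": 30}}

```text
time: 17.47
tool_pos: [0.3943, 0.2029, 0.0333]
tcp_rot: [2.22, 2.222, 0.002]
wrist_force: [-2.2, -0.7, 6.8]
width: 0.306
grip_force: 29.3
```

Emit:
{"api": "servo_tool", "payload": {"targets": [{"hand":1,"x":0,"y":0,"z":-0.04,"roll":0},{"hand":1,"x":0,"y":0,"z":-0.12,"roll":0},{"hand":1,"x":0,"y":0,"z":-0.2,"roll":0},{"hand":1,"x":0.02,"y":0.07,"z":-0.2,"roll":0},{"hand":1,"x":0.04,"y":0.14,"z":-0.2,"roll":0},{"hand":1,"x":0.06,"y":0.22,"z":-0.2,"roll":0},{"hand":1,"x":0.068,"y":0.3,"z":-0.2,"roll":0},{"hand":1,"x":0.068,"y":0.348,"z":-0.2,"roll":0},{"hand":1,"x":0.068,"y":0.348,"z":-0.2,"roll":0},{"hand":1,"x":0.068,"y":0.348,"z":-0.2,"roll":0}]}}

```text
time: 18.3
tool_pos: [0.5681, 0.2364, 0.1316]
tcp_rot: [-2.221, -2.221, 0.002]
wrist_force: [-0.3, 0.2, -0.9]
width: 0.307
grip_force: 29.8
```

Emit:
{"api": "servo_tool", "payload": {"targets": [{"hand":1,"x":0,"y":0.002,"z":0.02,"roll":0},{"hand":1,"x":0,"y":0.002,"z":0.06,"roll":0},{"hand":1,"x":0,"y":0.002,"z":0.1,"roll":0},{"hand":1,"x":0,"y":0.002,"z":0.14,"roll":0},{"hand":1,"x":0,"y":0.002,"z":0.17,"roll":0},{"hand":1,"x":0,"y":0.002,"z":0.182,"roll":0},{"hand":1,"x":0,"y":0.002,"z":0.189,"roll":0},{"hand":1,"x":0,"y":0.002,"z":0.192,"roll":0},{"hand":1,"x":0,"y":0.002,"z":0.193,"roll":0},{"hand":1,"x":0,"y":0.002,"z":0.193,"roll":0}]}}

```text
time: 19.13
tool_pos: [0.5681, 0.2368, 0.0366]
tcp_rot: [2.22, 2.223, 0.001]
wrist_force: [-0.4, -0.1, -0.9]
width: 0.309
grip_force: 29.8
```

Emit:
{"api": "servo_tool", "payload": {"targets": [{"hand":1,"x":0,"y":0,"z":0.002,"roll":0},{"hand":1,"x":0,"y":0,"z":0.002,"roll":0},{"hand":0.1,"x":0,"y":0,"z":0.002,"roll":0},{"hand":0.0,"x":0,"y":0,"z":0.0,"roll":0},{"hand":0.0,"x":0,"y":0,"z":0.0,"roll":0},{"hand":0.0,"x":0,"y":0,"z":0.0,"roll":0},{"hand":0.0,"x":0,"y":0,"z":-0.03,"roll":0},{"hand":0.0,"x":0,"y":0,"z":-0.1,"roll":0},{"hand":0.0,"x":0,"y":0,"z":-0.18,"roll":0},{"hand":0.0,"x":0,"y":0,"z":-0.24,"roll":0}]}}

```text
time: 19.97
tool_pos: [0.569, 0.2367, 0.1579]
tcp_rot: [2.22, 2.222, 0.002]
wrist_force: [0.3, 0.5, 0.3]
width: 0.497
grip_force: 0.0
```

Emit:
{"api": "servo_tool", "payload": {"targets": [{"hand":-1,"x":-0.81,"y":-0.2,"z":-0.1,"roll":0},{"hand":-1,"x":-0.81,"y":-0.2,"z":-0.1,"roll":0},{"hand":-1,"x":-0.81,"y":-0.2,"z":-0.1,"roll":0},{"hand":-1,"x":-0.81,"y":-0.2,"z":-0.1,"roll":0},{"hand":-1,"x":-0.81,"y":-0.2,"z":-0.1,"roll":0},{"hand":-1,"x":-0.81,"y":-0.2,"z":-0.1,"roll":0},{"hand":-1,"x":-0.81,"y":-0.2,"z":-0.1,"roll":0},{"hand":-1,"x":-0.81,"y":-0.2,"z":-0.1,"roll":0},{"hand":-1,"x":-0.81,"y":-0.2,"z":-0.1,"roll":0},{"hand":-1,"x":-0.81,"y":-0.2,"z":-0.1,"roll":0}]}}

```text
time: 20.8
tool_pos: [0.4689, -0.1669, 0.2057]
tcp_rot: [2.22, 2.222, 0.001]
wrist_force: [1.1, -0.3, -0.6]
width: 1.0
grip_force: 0.0
```

Emit:
{"api": "servo_tool", "payload": {"targets": [{"hand":-1,"x":0,"y":0,"z":0,"roll":0},{"hand":-1,"x":0,"y":0,"z":0,"roll":0},{"hand":-1,"x":0,"y":0,"z":0,"roll":0}]}}

```text
time: 21.05
tool_pos: [0.4696, -0.1651, 0.2052]
tcp_rot: [-2.222, -2.22, -0.001]
wrist_force: [0.8, -0.0, 0.4]
width: 0.999
grip_force: 0.0
```

```bash
python3 - <<'E'
from h import *
import pickle
st=bot.read_state(); im=read_camera("wrist")[:,:,::-1].copy()
pickle.dump(st,open("w7.pkl","wb"))
print(st["tool_pos"],st["tcp_rot"],st["width"])
t=read_camera("top")[:,:,::-1]
t=cv2.resize(t[115:195,190:350],None,fx=2.6,fy=2.6,interpolation=cv2.INTER_CUBIC)
o=np.zeros((592,512,3),np.uint8); o[:384]=im; o[384:,:416]=t[:208]
cv2.imwrite("pics/w7.png",o)
E
```

```text
[ 0.46961383 -0.16506692  0.2051556 ] [-2.22159694e+00 -2.22047780e+00 -7.42554449e-04] 0.998662688388752
```

View pics/w7.png

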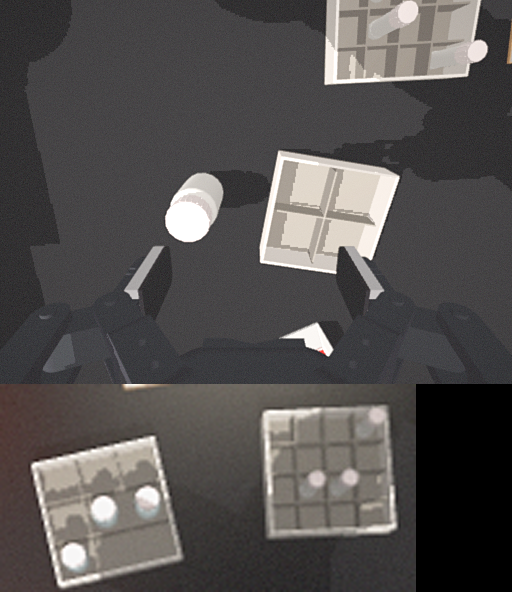

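The vials and tubes all stand in separate cells of box9 and box16. In the wrist view, the bottle's cap top is at (189,220). The box4 divider crossing is at (324,214), with rim corners (280,151), (399,174) and (262,262).

```bash
python3 - <<'E'
from h import *
import pickle
st=pickle.load(open("w7.pkl","rb")); P=campose("wrist",st)
print(onplane([[189,220]],.095,P),onplane([[324,214]],.03,P),onplane([[280,151],[399,174],[262,262]],.04,P))
E
```

```text
[[ 0.40865492 -0.19617433]] [[ 0.55435501 -0.2173558 ]] [[ 0.49880677 -0.13985536]
 [ 0.63083555 -0.16548465]
 [ 0.48060653 -0.27668065]]
```

Emit:
{"api": "servo_tool", "payload": {"targets": [{"hand":-1,"x":-0.064,"y":-0.125,"z":0,"roll":0},{"hand":-1,"x":-0.064,"y":-0.125,"z":0,"roll":0},{"hand":-1,"x":-0.064,"y":-0.125,"z":0,"roll":0},{"hand":-1,"x":-0.064,"y":-0.125,"z":0.07,"roll":0},{"hand":-1,"x":-0.064,"y":-0.125,"z":0.14,"roll":0},{"hand":-1,"x":-0.064,"y":-0.125,"z":0.21,"roll":0},{"hand":-1,"x":-0.064,"y":-0.125,"z":0.26,"roll":0},{"hand":-1,"x":-0.064,"y":-0.125,"z":0.28,"roll":0},{"hand":-1,"x":-0.064,"y":-0.125,"z":0.28,"roll":0},{"hand":-1,"x":-0.064,"y":-0.125,"z":0.28,"roll":0}]}}

```text
time: 21.98
tool_pos: [0.408, -0.1964, 0.0656]
tcp_rot: [-2.218, -2.224, -0.0]
wrist_force: [1.3, 0.3, 0.7]
width: 0.997
grip_force: 0.0
```

Emit:
{"api": "servo_tool", "payload": {"targets": [{"hand":1,"x":0,"y":0,"z":0,"roll":0},{"hand":1,"x":0,"y":0,"z":0,"roll":0},{"hand":1,"x":0,"y":0,"z":0,"roll":0},{"hand":1,"x":0,"y":0,"z":0,"roll":0},{"hand":1,"x":0,"y":0,"z":0,"roll":0},{"hand":1,"x":0,"y":0,"z":0,"roll":0},{"hand":1,"x":0,"y":0,"z":0,"roll":0},{"hand":1,"x":0,"y":0,"z":0,"roll":0},{"hand":1,"x":0,"y":0,"z":0,"roll":0}], "grip_force": 45}}

```text
time: 22.73
tool_pos: [0.4082, -0.198, 0.0671]
tcp_rot: [2.219, 2.22, 0.001]
wrist_force: [-0.9, 0.6, 5.4]
width: 0.493
grip_force: 44.6
```

Emit:
{"api": "servo_tool", "payload": {"targets": [{"hand":1,"x":0,"y":0,"z":-0.03,"roll":0},{"hand":1,"x":0,"y":0,"z":-0.09,"roll":0},{"hand":1,"x":0,"y":0,"z":-0.16,"roll":0},{"hand":1,"x":0.005,"y":0.05,"z":-0.16,"roll":0},{"hand":1,"x":0.01,"y":0.11,"z":-0.16,"roll":0},{"hand":1,"x":0.02,"y":0.17,"z":-0.16,"roll":0},{"hand":1,"x":0.033,"y":0.22,"z":-0.16,"roll":0},{"hand":1,"x":0.033,"y":0.237,"z":-0.16,"roll":0},{"hand":1,"x":0.033,"y":0.237,"z":-0.16,"roll":0},{"hand":1,"x":0.033,"y":0.237,"z":-0.16,"roll":0}]}}

```text
time: 23.57
tool_pos: [0.525, -0.1805, 0.145]
tcp_rot: [-2.219, -2.222, 0.002]
wrist_force: [-0.7, 0.4, -2.5]
width: 0.485
grip_force: 46.3
```

```bash
python3 - <<'E'
from h import *
import pickle
st=bot.read_state(); im=read_camera("wrist")[:,:,::-1].copy()
cv2.imwrite("pics/w8.png",im); pickle.dump(st,open("w8.pkl","wb"))
print(st["tool_pos"],st["tcp_rot"],st["width"])
E
```

```text
[ 0.52503699 -0.18048539  0.14500241] [-2.21876082e+00 -2.22216761e+00  1.59097556e-03] 0.48542259319219133
```

View pics/w8.png

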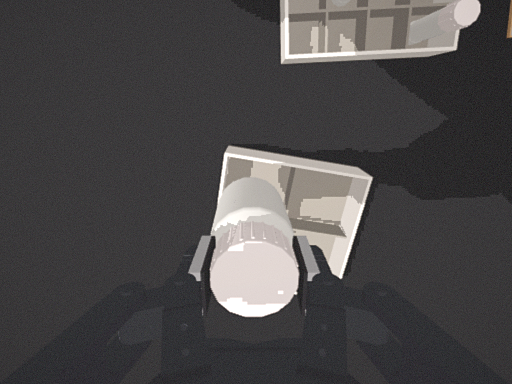

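The bottle is held upright over box4's cell. The rim corners are at (227,147) and (371,178), and the divider end at the wall is at (294,168).

```bash
python3 - <<'E'
from h import *
import pickle
st=pickle.load(open("w8.pkl","rb")); P=campose("wrist",st)
q=onplane([[227,147],[371,178]],.04,P); e=q[1]-q[0]; print(q,np.linalg.norm(e))
u=e/np.linalg.norm(e); v=np.array([u[1],-u[0]])
c=q.mean(0)+.0665*v; print("centre",c,"cell",c-.0325*u-.0325*v, onplane([[294,168]],.03,P))
E
```

```text
[[ 0.50268772 -0.14096545]
 [ 0.63021259 -0.16842675]] 0.130448130590201
centre [ 0.5524509  -0.21970588] cell [ 0.52752095 -0.18109244] [[ 0.56265178 -0.16183879]]
```

Emit:
{"api": "servo_tool", "payload": {"targets": [{"hand":1,"x":-0.001,"y":0.003,"z":0.01,"roll":0},{"hand":1,"x":-0.001,"y":0.003,"z":0.05,"roll":0},{"hand":1,"x":-0.001,"y":0.003,"z":0.09,"roll":0},{"hand":1,"x":-0.001,"y":0.003,"z":0.12,"roll":0},{"hand":1,"x":-0.001,"y":0.003,"z":0.138,"roll":0},{"hand":1,"x":-0.001,"y":0.003,"z":0.145,"roll":0},{"hand":1,"x":-0.001,"y":0.003,"z":0.148,"roll":0},{"hand":1,"x":-0.001,"y":0.003,"z":0.15,"roll":0},{"hand":1,"x":-0.001,"y":0.003,"z":0.15,"roll":0},{"hand":1,"x":-0.001,"y":0.003,"z":0.15,"roll":0}]}}

```text
time: 24.45
tool_pos: [0.5281, -0.1814, 0.0715]
tcp_rot: [2.219, 2.221, 0.001]
wrist_force: [0.3, -0.4, -2.4]
width: 0.493
grip_force: 46.2
```

Emit:
{"api": "servo_tool", "payload": {"targets": [{"hand":1,"x":0,"y":0,"z":0.002,"roll":0},{"hand":1,"x":0,"y":0,"z":0.004,"roll":0},{"hand":1,"x":0,"y":0,"z":0.004,"roll":0},{"hand":1,"x":0,"y":0,"z":0.004,"roll":0}]}}

```text
time: 24.78
tool_pos: [0.5282, -0.1815, 0.0701]
tcp_rot: [2.219, 2.221, 0.001]
wrist_force: [-2.8, 1.1, 6.0]
width: 0.489
grip_force: 46.7
```

Contact made. Next I'll release, rise and check.

Emit:
{"api": "servo_tool", "payload": {"targets": [{"hand":-0.2,"x":0,"y":0,"z":0.0,"roll":0},{"hand":-0.5,"x":0,"y":0,"z":0.0,"roll":0},{"hand":-0.5,"x":0,"y":0,"z":0.0,"roll":0},{"hand":-0.5,"x":0,"y":0,"z":0.0,"roll":0},{"hand":-0.5,"x":0,"y":0,"z":-0.03,"roll":0},{"hand":-0.5,"x":0,"y":0,"z":-0.1,"roll":0},{"hand":-0.5,"x":0,"y":0,"z":-0.18,"roll":0},{"hand":-0.5,"x":0,"y":0,"z":-0.26,"roll":0},{"hand":-0.5,"x":0,"y":0,"z":-0.3,"roll":0}]}}

```text
time: 25.53
tool_pos: [0.5295, -0.1819, 0.2239]
tcp_rot: [2.216, 2.218, 0.005]
wrist_force: [0.5, -0.5, 0.8]
width: 0.75
grip_force: 0.0
```

Emit:
{"api": "servo_tool", "payload": {"targets": [{"hand":-0.5,"x":0,"y":-0.05,"z":-0.1,"roll":0},{"hand":-0.5,"x":0,"y":-0.12,"z":-0.15,"roll":0},{"hand":-0.5,"x":0,"y":-0.2,"z":-0.15,"roll":0},{"hand":-0.5,"x":0,"y":-0.2,"z":-0.15,"roll":0},{"hand":-0.5,"x":0,"y":-0.2,"z":-0.15,"roll":0},{"hand":-0.5,"x":0,"y":-0.2,"z":-0.15,"roll":0},{"hand":-0.5,"x":0,"y":-0.2,"z":-0.15,"roll":0}]}}

```text
time: 26.12
tool_pos: [0.4277, -0.1811, 0.2925]
tcp_rot: [-2.22, -2.222, -0.0]
wrist_force: [-0.4, 0.6, -0.0]
width: 0.746
grip_force: 0.0
```

```bash
python3 - <<'E'
from h import *
a=read_camera("side")[100:260,130:390,::-1]; b=read_camera("wrist")[:,:,::-1]
a=cv2.resize(a,None,fx=2,fy=2)[:320,:512]
a=np.hstack([a,np.zeros((320,512-a.shape[1],3),np.uint8)])
cv2.imwrite("pics/end.png",np.vstack([a,b[:270]]))
E
```

```text
(no output)
```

View pics/end.png

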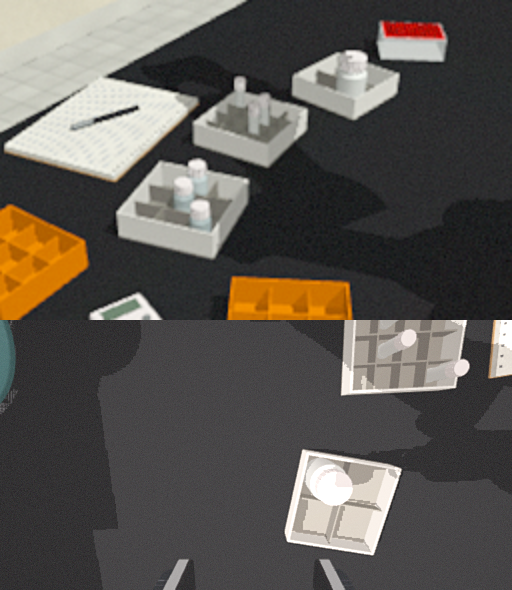

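All samples stand upright in cells: the bottle at (350,72) in box4, three vials in box9 and three tubes in box16.

```bash
python3 -c "
from workcell import ticket
print(ticket.finish_job())"
```

```text
the job is handed in; nothing more can be done
None
```

I handed the job in at about 26 s with all five samples released upright in free cells of their boxes (bottle in box4, vials in box9, tubes in box16) and the two samples already there still standing; the final pictures confirm this, but the hand-in returned no verdict.

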